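# Clip the box spanners back on their rack in size order

## Robot

A 6-joint arm with a two-finger parallel gripper is mounted at the origin on the work surface. World frame = base frame: x ahead of the robot, y to its left, z up, the work surface at z = 0. Lengths are in mm, angles in rad, forces in N, time in s.
With the tool pointing down it reaches from about 350 to 875 mm from the base axis. Payload 4.2 kg.
Tool frame: the origin (TCP) lies on the front face of the gripper's body, between the roots of the fingers; the fingertips stand 70 mm ahead of it and the grasp point (between the pads) lies 51 mm ahead of it; z points along the fingers, x is the direction in which the jaws open and shut, and the axes are right-handed (so a half turn about z gives the same grasp; the last joint's range is limited). The gripper opens to 87 mm and grips with 3 to 60 N. Pads are 19 mm wide; open, the fingers measure 117 mm over their backs; the gripper's body (75 mm by 190 mm) begins 51 mm behind the grasp point.
Start: joints at [1.411, 0.385, 0.008, 0, -1.194, -0.259], TCP at [254.132, 570.979, 292.25] pointing down, gripper open.
Joint ranges: [-3.14, 3.14], [-1.21, 2.06], [-1.07, 1.41], [-3.16, 2.05], [-2.99, -0.16], [-3.1, 3.1]. Speed limits (rad/s): [2.79, 2.79, 3.14, 3.14, 3.14, 3.14].

## Interface

Orientations are given as a 3x3 rotation matrix whose columns are the frame's x, y, z axes.
In Python, from station import r gives the robot as it stands.
- The arm moves only by the tool carry_out, never from a script. Its argument "increments" is a list of rows, each a list of 7 numbers: the shift along the world's x, y, z in mm, then the turn, a rotation vector about the world's x, y, z in degrees, then the gripper's target within -1 to 1 (shut at 1, half-way at 0, fully open at -1). A call has 1 to 20 rows; each row is the pose to reach, as a shift and turn from the pose commanded when the call began; what a row does not reach only later rows make up. A row lasts 1/10 s, in which the tool goes at most 50 mm and 8.59 degrees, less where a joint would pass 70% of its speed; a pose out of reach is approached as far as the arm can. A call with a gripper value outside its range is refused whole. The fingers move at their own pace and stop on an object; "squeeze" is the grip in N (left out, the last holds). Time passes only in rows, so rows that repeat a pose let the fingers close. It gives the time, the measured TCP pose, the force and the opening at its end, in the units of the state.
- r.get_obs(): the state, without advancing time (a new reading comes with each control period).
- r.snapshot(name): name is "scene" or "top"; returns the picture (480x640x3 uint8, blue, green, red); there is no depth.
- r.calibration(name): a dict with "fov_y" (degrees; the focal length in pixels is half the picture's height over the tangent of half this angle, whatever the lens; pixels are square), "cx", "cy" (the principal point, pixels), "distortion" ([k1, k2, p1, p2, k3] as OpenCV has them; the pictures are not rectified), "T" (4x4, takes a point from camera to world coordinates). Camera axes: x right, y up, looking along -z (the intrinsics and any distortion apply to the point x, -y, -z); pixel columns grow to the right and rows downward; lengths in mm; the calibration is good to about 2 mm. A picture is of the moment at which its call begins. calibration takes no time and is no camera call.
- r.close_job(): hands the job in, once; it reports no verdict.
The state is a dict: "clock": time; "qpos": joint angles; "joint_velocities": joint speeds; "effort": joint torques, N m; "eef_pos": TCP position; "orientation": TCP orientation; "wrist_force": force on the tool from outside, world axes, zero at the start; "wrist_torque": the same for the moment, N m; "finger_gap": finger opening in mm.
Only numpy, scipy, OpenCV 4.12 (cv2) and the standard library are available. Lean on these libraries where they do the work, as an engineer would, in place of code of your own. Each camera call takes 0.05 s, during which the arm holds its last target.

## Task

The five tubular box spanners belong on the twin-rail clip rack in size order, the smallest next to the red end. Two lie on the bench and the middle-sized one has been put in the largest one's clips: put these three where they belong, each centred across the two rails and pressed straight down until it is fully home in both of its clips, and leave the two that are already right in theirs. Do not drop the spanners, and do not disturb anything else on the bench.

Things in the scene. Friction and masses are not known exactly. Their poses are not given: they have to be found in the camera images.
- mid_a (a point): centre of the smallest box spanner: a bright steel tube 18 mm in diameter and 124 mm long with a hexagon end 20 mm across flats on the last 12 mm at either end, about 0.11 kg; x runs along the tube (either way round is the same). On the bench it lies on a hexagon flat with this point 10 mm up. It lies loose on the bench, yaw anything within 0.6 either way of pointing along x.
- mid_b (a point): centre of the second smallest box spanner: a bright steel tube 22 mm in diameter and 136 mm long with a hexagon end 24 mm across flats on the last 12 mm at either end, about 0.15 kg; x runs along the tube (either way round is the same). On the bench it lies on a hexagon flat with this point 12 mm up. It is already in its own clips (clip_2); leave it.
- mid_c (a point): centre of the middle box spanner: a bright steel tube 26 mm in diameter and 150 mm long with a hexagon end 28 mm across flats on the last 12 mm at either end, about 0.20 kg; x runs along the tube (either way round is the same). On the bench it lies on a hexagon flat with this point 14 mm up. It starts in the wrong place: loose in the clips of the largest one (clip_5), resting on the web of the clips, so its axis is 4 mm lower than clip_5.
- mid_d (a point): centre of the second largest box spanner: a bright steel tube 30 mm in diameter and 164 mm long with a hexagon end 32 mm across flats on the last 12 mm at either end, about 0.27 kg; x runs along the tube (either way round is the same). On the bench it lies on a hexagon flat with this point 16 mm up. It is already in its own clips (clip_4); leave it.
- mid_e (a point): centre of the largest box spanner: a bright steel tube 34 mm in diameter and 178 mm long with a hexagon end 36 mm across flats on the last 12 mm at either end, about 0.34 kg; x runs along the tube (either way round is the same). On the bench it lies on a hexagon flat with this point 18 mm up. It lies loose on the bench, yaw anything within 0.6 either way of pointing along x.
- rack: the clip rack, fixed to the bench: two parallel aluminium rails 310 mm long and 70 mm apart between centres, tops 36 mm up, on two end cheeks 100 mm deep, one red (beyond clip_1), one grey (beyond clip_5). Each spanner lies across both rails. Between the rails (54 mm free) there is nothing down to the bench. Origin: centre of its underside; y runs along the rails towards the red cheek, z up
- clip_1 (a point): clip station 1 counted from the red cheek, for the smallest spanner: where the middle of its 18 mm tube lies when fully home (46.5 mm above the bench). x along the tube when clipped, y along the rails to the red cheek, z up. Each station is two U-shaped spring clips, one on each rail, 12 mm wide (29 to 41 mm either side of this point), which must hold the round tube, not its hexagon ends.
- clip_2 (a point): clip station 2 counted from the red cheek, for the second smallest spanner: where the middle of its 22 mm tube lies when fully home (48.5 mm above the bench). x along the tube when clipped, y along the rails to the red cheek, z up. The stations are 62 mm apart, so fingers go down between neighbouring tubes only if not opened wide.
- clip_3 (a point): clip station 3 counted from the red cheek, for the middle spanner: where the middle of its 26 mm tube lies when fully home (50.5 mm above the bench). x along the tube when clipped, y along the rails to the red cheek, z up. Each clip has two sprung steel jaws with a flared mouth that guides the tube in; the jaws' tops stand about 6 mm + 0.9 tube diameters above the web (the clip's floor, 37.5 mm above the bench).
- clip_4 (a point): clip station 4 counted from the red cheek, for the second largest spanner: where the middle of its 30 mm tube lies when fully home (52.5 mm above the bench). x along the tube when clipped, y along the rails to the red cheek, z up. A tube is pressed straight down with 5 to 15 N till it snaps under the lips and rests on the web; laid on the mouth it does not go in by its own weight.
- clip_5 (a point): clip station 5 counted from the red cheek, for the largest spanner: where the middle of its 34 mm tube lies when fully home (54.5 mm above the bench). x along the tube when clipped, y along the rails to the red cheek, z up. A tube of its own size comes out straight upwards with a pull of up to about 20 N, the middle one that starts here with a few N.
- aerosol: aerosol can, bare metal with a wide yellow band, 66 mm diameter, 190 mm tall, standing; origin at the centre of its underside. Not to be touched.
- plug_box: small white carton 30 x 30 mm, 85 mm tall, standing about 107 mm from the centre of the smallest spanner, beyond one of its ends (its +x end); origin at the centre of its underside. Not to be touched.
- bearing: steel ball bearing lying flat, 62 mm diameter, 17 mm thick, lying about 73 mm to one side of the centre of the largest spanner (its -y side); origin at the centre of its underside. Not to be touched.
- oil_filter: orange oil filter, 74 mm diameter, 85 mm tall, standing; origin at the centre of its underside. Not to be touched.
- screwdriver: screwdriver with a blue handle, 200 mm long, 26 mm thick, lying; origin at the middle of its underside. Not to be touched.
- mallet: mallet with a wooden handle and a black head, 260 mm long, lying; origin below the middle of its handle. Not to be touched.
- mug: white mug, 76 mm diameter, 88 mm tall, standing; origin at the centre of its underside. Not to be touched.
Mind the look-alikes: they are no part of the job. What is shaped like the part that bears mid_c but pink or yellow is not meant.

How it is judged (in metres and radians):
At the end, for the whole second after the job is handed in: All five box spanners lie in their own clip stations in size order from the red end: the middle of each within 3 mm of the home height, 5 mm along the rails and 10 mm along its own length of its clip station, its axis within 0.08 rad of the station's, at rest and released (z of mid_a in the frame of clip_1 between -0.003 and 0.003 m and y of mid_a in the frame of clip_1 between -0.005 and 0.005 m and x of mid_a in the frame of clip_1 between -0.01 and 0.01 m and angle between the x axis of mid_a and the x axis of clip_1, either way round below 0.08 rad and linear speed of each of spanner_a, spanner_b, spanner_c, spanner_d, spanner_e below 0.02 m/s and z of mid_b in the frame of clip_2 between -0.003 and 0.003 m and y of mid_b in the frame of clip_2 between -0.005 and 0.005 m and x of mid_b in the frame of clip_2 between -0.01 and 0.01 m and angle between the x axis of mid_b and the x axis of clip_2, either way round below 0.08 rad and z of mid_c in the frame of clip_3 between -0.003 and 0.003 m and y of mid_c in the frame of clip_3 between -0.005 and 0.005 m and x of mid_c in the frame of clip_3 between -0.01 and 0.01 m and angle between the x axis of mid_c and the x axis of clip_3, either way round below 0.08 rad and z of mid_d in the frame of clip_4 between -0.003 and 0.003 m and y of mid_d in the frame of clip_4 between -0.005 and 0.005 m and x of mid_d in the frame of clip_4 between -0.01 and 0.01 m and angle between the x axis of mid_d and the x axis of clip_4, either way round below 0.08 rad and z of mid_e in the frame of clip_5 between -0.003 and 0.003 m and y of mid_e in the frame of clip_5 between -0.005 and 0.005 m and x of mid_e in the frame of clip_5 between -0.01 and 0.01 m and angle between the x axis of mid_e and the x axis of clip_5, either way round below 0.08 rad); the robot touches nothing.
It fails at once if another thing on the bench is shifted by more than 20 mm (distance of any of aerosol, plug_box, bearing, oil_filter, screwdriver, mallet, mug from where it was at the start of the episode above 0.02 m).
It fails at once if one of the standing things is tipped by more than 0.35 rad (angle between any of aerosol, plug_box, oil_filter, mug's own z axis and vertical above 0.35 rad).
It fails at once if one of the two spanners that are already right is pushed or pulled by more than 12 mm (distance of any of mid_b, mid_d from where it was at the start of the episode above 0.012 m).
It fails at once if a spanner is dropped: it moves faster than 0.5 m/s with nothing touching it (a fall of about 13 mm) ((linear speed of spanner_a above 0.5 m/s and contact force between spanner_a and anything else below 0.05 N) or (linear speed of spanner_c above 0.5 m/s and contact force between spanner_c and anything else below 0.05 N) or (linear speed of spanner_e above 0.5 m/s and contact force between spanner_e and anything else below 0.05 N)).
It also fails if it takes over 72 s, if anything falls off the work surface, if the arm or the gripper's body presses on something with over 40 N, if the wrist force passes 120 N, or if a joint passes its speed limit or range.

## Working session

There is one attempt and no reset: what is moved stays moved. The work goes in short steps, Python scripts to look and compute and a tool call to move; the robot and the scene stay as the last step left them, time stands still between calls to the robot, and variables do not carry over. Pictures are saved under pics/ and viewed, and the job is handed in when it is done.

Besides the shell and the picture viewer there is one more tool, called after "Request:" as name(argument=value, ...) on one line, values as JSON. carry_out: Moves the arm, as the interface text tells. Its arguments: {"type":"object","properties":{"increments":{"type":"array","items":{"type":"array","items":{"type":"number"}}},"squeeze":{"type":"number"}},"required":["increments"]}

```bash
ls; mkdir -p pics; cat > h.py <<'E'
import numpy as np, cv2
from station import r
def cal(n):
    c=r.calibration(n); f=240/np.tan(np.radians(c["fov_y"])/2)
    K=np.array([[f,0,c["cx"]],[0,f,c["cy"]],[0,0,1.]]); return K,np.array(c["distortion"],float),np.array(c["T"],float)
def ray(n,px):
    K,d,T=cal(n); u=cv2.undistortPoints(np.array(px,float).reshape(-1,1,2),K,d).reshape(-1,2)
    D=np.c_[u[:,0],-u[:,1],-np.ones(len(u))]@T[:3,:3].T
    return T[:3,3],D
def onz(n,px,z):
    o,D=ray(n,px); z=np.broadcast_to(z,len(D)); return o+D*((z-o[2])/D[:,2])[:,None]
def proj(n,P):
    K,d,T=cal(n); P=np.array(P,float).reshape(-1,3); c=(P-T[:3,3])@T[:3,:3]; c=c*[1,-1,-1]
    return cv2.projectPoints(c,np.zeros(3),np.zeros(3),K,d)[0].reshape(-1,2)
E
python3 - <<'E'
from h import *
for n in("scene","top"):
    cv2.imwrite(f"pics/{n}0.png",r.snapshot(n)); K,d,T=cal(n); print(n,K.round(1).tolist(),d,T.round(3).tolist())
print(r.get_obs())
E
```

```text
pics
scene [[492.1, 0.0, 325.5], [0.0, 492.1, 238.7], [0.0, 0.0, 1.0]] [-0.07884793  0.          0.          0.          0.        ] [[0.706, -0.39, 0.591, 1188.251], [0.708, 0.383, -0.593, -721.996], [0.006, 0.837, 0.547, 651.343], [0.0, 0.0, 0.0, 1.0]]
top [[540.7, 0.0, 321.6], [0.0, 540.7, 231.1], [0.0, 0.0, 1.0]] [-0.1188212  0.         0.         0.         0.       ] [[0.019, 0.992, -0.124, 376.763], [-1.0, 0.017, -0.022, -102.812], [-0.02, 0.125, 0.992, 1220.67], [0.0, 0.0, 0.0, 1.0]]
{'clock': 0.1, 'qpos': array([ 1.41061277e+00,  3.85461838e-01,  6.76675113e-03, -4.60861396e-04,
       -1.19400109e+00, -2.58584323e-01]), 'joint_velocities': array([-2.63653766e-05, -7.52656552e-04,  2.33323507e-03,  2.80704266e-03,
        3.13500573e-04, -1.36396903e-03]), 'effort': array([-6.12999957e-04, -3.91687489e+01,  1.87936360e+01,  4.23196346e+00,
        1.34963938e-02, -7.75862190e-05]), 'eef_pos': array([253.96502466, 570.63059382, 291.27744715]), 'orientation': array([[-4.06789687e-01, -9.13521551e-01, -7.26063649e-04],
       [-9.13519766e-01,  4.06790328e-01, -1.80713702e-03],
       [ 1.94621428e-03, -7.18512065e-05, -9.99998104e-01]]), 'wrist_force': array([-0.53002177,  0.48553957, -0.03417908]), 'wrist_torque': array([ 0.02341387, -0.04129049,  0.01110909]), 'finger_gap': 87.17853614168305}
```

View pics/scene0.png

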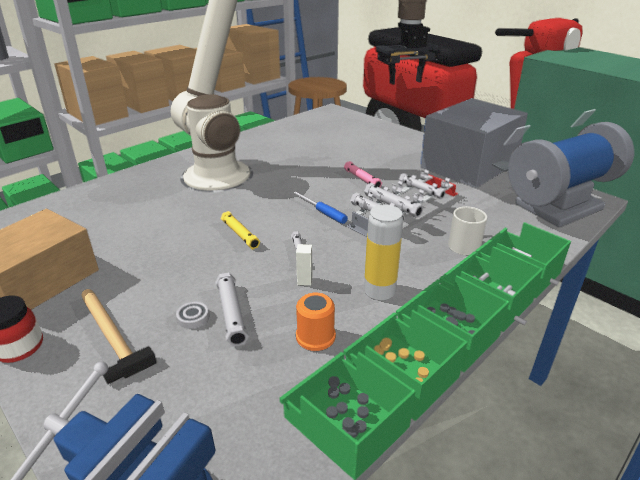

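View pics/top0.png

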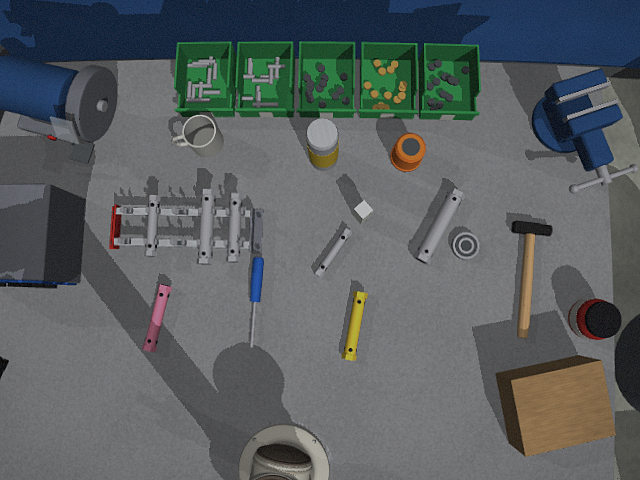

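The overview shows the rack at top-view columns 110–262, red cheek on the left. The small spanner is at about (333,251) and the large one at about (440,226). I'll enlarge these areas next.

```bash
python3 - <<'E'
from h import *
im=cv2.imread("pics/top0.png")
def crop(n,x0,y0,w,h,s):
    c=cv2.resize(im[y0:y0+h,x0:x0+w],None,fx=s,fy=s,interpolation=cv2.INTER_CUBIC)
    for i in range(0,w,10):
        cv2.line(c,(i*s,0),(i*s,6 if i%50 else 14),(0,255,255),1)
        if i%20==0: cv2.putText(c,str(x0+i),(i*s,24),0,.4,(0,255,255),1)
    for i in range(0,h,10):
        cv2.line(c,(0,i*s),(6,i*s),(0,255,255),1)
        if i%20==0: cv2.putText(c,str(y0+i),(8,i*s+4),0,.4,(0,255,255),1)
    cv2.imwrite(n,c)
crop("pics/rack.png",105,180,165,95,4)
crop("pics/ae.png",305,180,180,105,4)
E
```

```text
(no output)
```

View pics/rack.png

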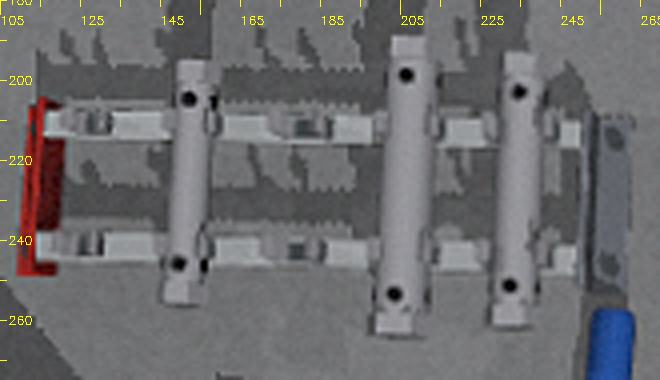

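View pics/ae.png

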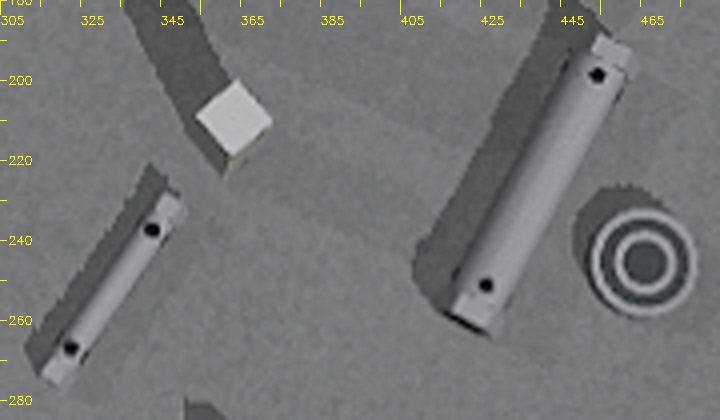

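```bash
python3 - <<'E'
from h import *
H={'E':([(454.25,198.75),(426.5,251.25)],35),'A':([(343,237.5),(322.75,267)],19),'C':([(234.75,202.75),(232.5,251.25)],63.5),
'B':([(152.25,204.75),(149.75,246)],59.5),'D':([(206.5,198.75),(203.5,253.25)],67.5)}
for k,(p,z) in H.items():
    q=onz("top",p,z); d=q[0]-q[1]; print(k,q.mean(0).round(1),"sep",np.linalg.norm(d).round(1),"yaw",np.arctan2(d[1],d[0]).round(4))
# other ends
for n,p,z in [("Eends",[(459.5,191.25),(422.5,260)],30),("Aends",[(349.5,229.5),(318.5,274.5)],17)]:
    q=onz("top",p,z);print(n,q.mean(0).round(1),np.linalg.norm(q[0]-q[1]).round(1))
E
```

```text
E [ 543.7 -340.2   35. ] sep 134.3 yaw -0.4883
A [ 480.2 -102.5   19. ] sep 80.0 yaw -0.5828
C [527.7 114.   63.5] sep 106.4 yaw -0.0063
B [528.7 299.8  59.5] sep 92.0 yaw -0.0016
D [528.4 176.3  67.5] sep 119.6 yaw -0.0083
Eends [ 543.4 -342.8   30. ] 177.4
Aends [ 481.1 -105.1   17. ] 122.4
```

```bash
cat > ov.py <<'E'
from h import *
def outline(c,yaw,D,L,img,n,col):
    u=np.array([np.cos(yaw),np.sin(yaw),0]);v=np.array([-u[1],u[0],0]);w=np.array([0,0,1.])
    for s in(-1,1):
        for dd,rr,t in((L/2,(D+2)/2,6),):
            # hex ring at end & inner
            for x in(L/2,L/2-12):
                R=(D+2)/2/np.cos(np.pi/6)
                pts=[np.array(c)+s*x*u+R*(np.cos(a)*v+np.sin(a)*w) for a in np.arange(7)*np.pi/3]
                q=proj(n,pts); cv2.polylines(img,[np.round(q*S-np.array(O)*S).astype(int)],True,col,1)
        q=proj(n,[np.array(c)+x*u+s*D/2*v for x in(-L/2,L/2)]);cv2.polylines(img,[np.round(q*S-np.array(O)*S).astype(int)],False,col,1)
        q=proj(n,[np.array(c)+s*(L/2-22)*u+D/2*w]);cv2.circle(img,tuple(np.round(q[0]*S-np.array(O)*S).astype(int)),3,(0,0,255),1)
E
python3 - <<'E'
from h import *
q=onz("top",[(181.25,211.5),(179.25,242.5),(128.75,210),(127,241)],37.5);print(q.round(1),q[:2].mean(0),q[2:].mean(0))
q=onz("top",[(105+50/4,180+125/4),(105+575/4,180+133/4),(105+40/4,180+248/4),(105+575/4,180+258/4)],36);print(q.round(1))
import ov
sp=[((543.7,-340.2,18),-.4883,34,178),((480.2,-102.5,10),-.5828,18,124),((527.7,114,50.5),-.0063,26,150),((528.7,299.8,48.5),-.0016,22,136),((528.4,176.3,52.5),-.0083,30,164)]
im=cv2.imread("pics/scene0.png")
for n,O,wh in(("s1",(200,220),(130,140)),("s2",(340,155),(130,100))):
    S=5;ov.S=S;ov.O=O
    c=cv2.resize(im[O[1]:O[1]+wh[1],O[0]:O[0]+wh[0]],None,fx=S,fy=S,interpolation=cv2.INTER_CUBIC)
    c=c[:600]
    for a in sp: ov.outline(*a,c,"scene",(0,255,0))
    cv2.imwrite(f"pics/{n}.png",c)
E
```

```text
[[563.9 239.3  37.5]
 [493.9 240.2  37.5]
 [565.7 361.7  37.5]
 [495.  361.1  37.5]] [528.87572519 239.76881529  37.5       ] [530.31897833 361.41599146  37.5       ]
[[562.7 388.8  36. ]
 [562.4  86.4  36. ]
 [492.3 389.8  36. ]
 [492.5  83.8  36. ]]
```

View pics/s1.png

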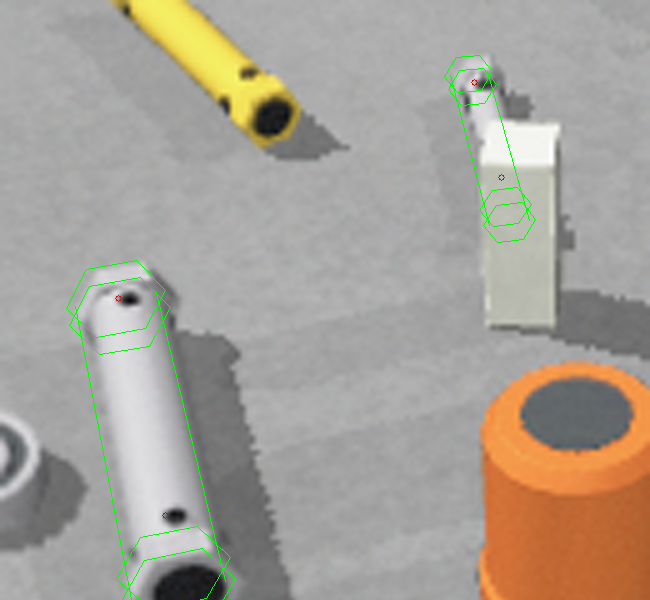

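View pics/s2.png

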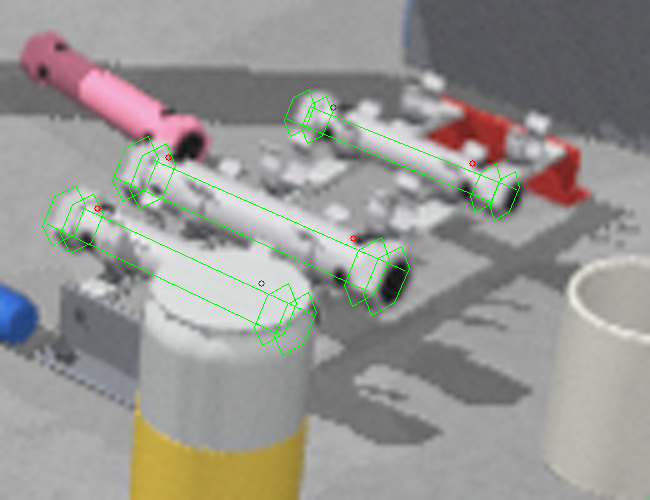

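Request:
carry_out(increments=[[275,-456,-60,0,0,23.7,0],[275,-456,-60,0,0,23.7,0],[275,-456,-60,0,0,23.7,0],[275,-456,-60,0,0,23.7,0],[275,-456,-60,0,0,23.7,0],[275,-456,-60,0,0,23.7,0],[275,-456,-60,0,0,23.7,0],[275,-456,-60,0,0,23.7,0],[275,-456,-60,0,0,23.7,0],[275,-456,-60,0,0,23.7,0],[275,-456,-60,0,0,23.7,0],[275,-456,-60,0,0,23.7,0],[275,-456,-60,0,0,23.7,0],[275,-456,-60,0,0,23.7,0],[275,-456,-60,0,0,23.7,0],[275,-456,-60,0,0,23.7,0]], squeeze=50)

```text
clock: 1.7
eef_pos: [528.8, 116.0, 232.5]
orientation: [[-0.003, -1.0, 0.0], [-1.0, 0.003, 0.0], [-0.0, -0.0, -1.0]]
wrist_force: [-0.3, 0.7, -0.2]
finger_gap: 43.6
```

```bash
python3 - <<'E'
from h import *
t=r.snapshot("top");s=r.snapshot("scene");o=r.get_obs();print(o['clock'],o['eef_pos'],o['orientation'].round(4),o['finger_gap'],o['wrist_force'],o['qpos'].round(2))
p=o['eef_pos'];R=o['orientation']
cv2.imwrite("pics/t1.png",t);cv2.imwrite("pics/sc1.png",s)
S=4
for n,im,O in(("top",t,(150,130)),("scene",s,(330,40))):
    c=cv2.resize(im[O[1]:O[1]+145,O[0]:O[0]+190],None,fx=S,fy=S,interpolation=cv2.INTER_CUBIC)
    g=o['finger_gap']/2
    for sg in(-1,1):
        # finger inner/outer edges at tip, pad width 19
        pts=[p+R@np.array([sg*x,y,70]) for x,y in((g,-9.5),(g,9.5),(g+15,9.5),(g+15,-9.5))]
        q=proj(n,pts);cv2.polylines(c,[np.round((q-O)*S).astype(int)],True,(0,255,0),1)
    cv2.imwrite(f"pics/{n}1c.png",c)
E
```

```text
1.8 [528.87393778 115.75110231 232.45611285] [[-3.7e-03 -1.0e+00  3.0e-04]
 [-1.0e+00  3.7e-03  2.0e-04]
 [-2.0e-04 -3.0e-04 -1.0e+00]] 43.82826237462186 [-0.47285674  0.69715911  0.39941419] [ 0.52  0.3  -0.29 -0.   -0.99  1.05]
```

View pics/top1c.png

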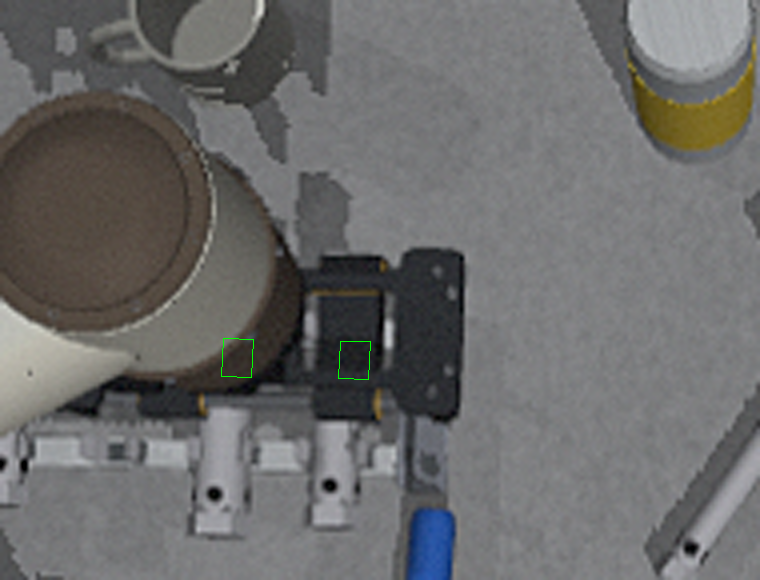

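View pics/scene1c.png

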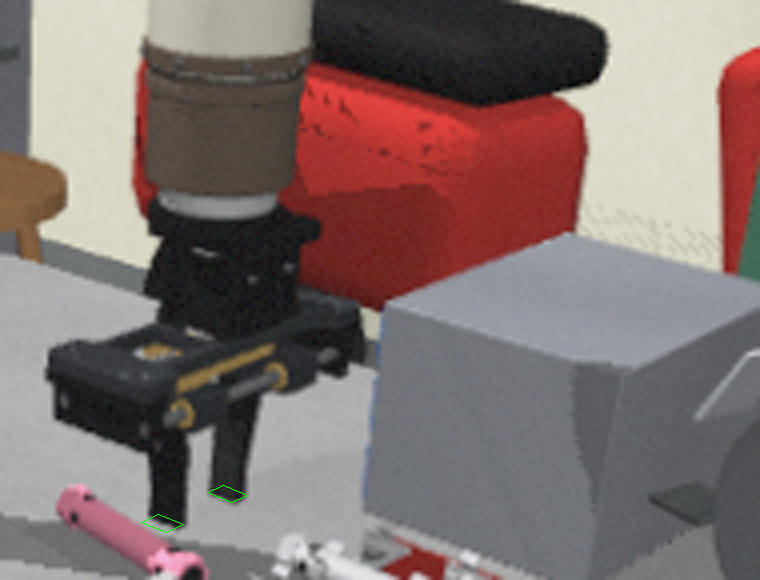

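Request:
carry_out(increments=[[0,0,-45,0,0,0,0],[0,0,-85,0,0,0,0],[0,0,-110,0,0,0,0],[0,0,-122,0,0,0,0],[0,0,-131,0,0,0,0],[0,0,-131,0,0,0,0],[0,0,-131,0,0,0,0.2],[0,0,-131,0,0,0,0.3]])

```text
clock: 2.6
eef_pos: [529.4, 115.1, 102.0]
orientation: [[-0.005, -1.0, 0.001], [-1.0, 0.005, 0.0], [-0.0, -0.001, -1.0]]
wrist_force: [0.1, -0.5, -0.1]
finger_gap: 35.0
```

```bash
python3 - <<'E'
from h import *
t=r.snapshot("top");s=r.snapshot("scene")
S=5
for n,im,O in(("top",t,(180,170)),("scene",s,(330,130))):
    c=cv2.resize(im[O[1]:O[1]+110,O[0]:O[0]+140],None,fx=S,fy=S,interpolation=cv2.INTER_CUBIC)
    cv2.imwrite(f"pics/{n}2c.png",c)
E
```

```text
(no output)
```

View pics/scene2c.png

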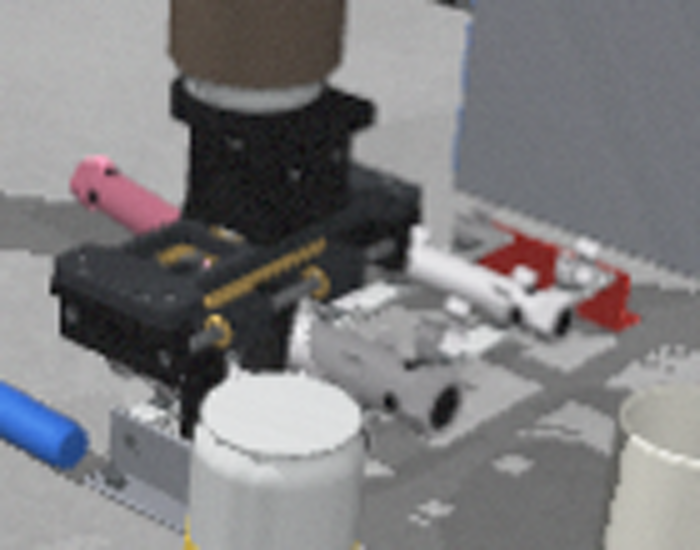

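Request:
carry_out(increments=[[0,0,0,0,0,0,0.5],[0,0,0,0,0,0,1],[0,0,0,0,0,0,1],[0,0,0,0,0,0,1]], squeeze=10)

```text
clock: 3.1
eef_pos: [529.3, 115.0, 101.5]
orientation: [[-0.005, -1.0, 0.0], [-1.0, 0.005, 0.0], [-0.0, -0.0, -1.0]]
wrist_force: [-0.9, 0.1, 2.4]
finger_gap: 25.7
```

Request:
carry_out(increments=[[0,0,0,0,0,0,1],[0,0,0,0,0,0,1],[0,0,5,0,0,0,1],[0,0,12,0,0,0,1],[0,0,25,0,0,0,1],[0,0,40,0,0,0,1],[0,0,55,0,0,0,1],[0,0,65,0,0,0,1],[0,0,65,0,0,0,1]], squeeze=50)

```text
clock: 4.0
eef_pos: [529.7, 115.2, 167.7]
orientation: [[-0.005, -1.0, 0.003], [-1.0, 0.005, 0.001], [-0.001, -0.003, -1.0]]
wrist_force: [-0.2, 0.6, -2.6]
finger_gap: 25.0
```

Request:
carry_out(increments=[[0,20,0,0,0,0,1],[0,55,0,0,0,0,1],[0,90,0,0,0,0,1],[0,115,0,0,0,0,1],[0,124,0,0,0,0,1],[0,124,-15,0,0,0,1],[0,124,-32,0,0,0,1],[0,124,-32,0,0,0,1],[0,124,-32,0,0,0,1]])

```text
clock: 4.9
eef_pos: [529.0, 238.3, 133.8]
orientation: [[-0.006, -1.0, -0.001], [-1.0, 0.006, -0.001], [0.001, 0.001, -1.0]]
wrist_force: [0.3, 0.6, -2.4]
finger_gap: 24.7
```

```bash
cat > look.py <<'E'
import sys,ov
from h import *
def look(tag,rois,sp=[],S=5):
    for n,O,w,h in rois:
        im=r.snapshot(n); cv2.imwrite(f"pics/{tag}_{n}_full.png",im)
        c=cv2.resize(im[O[1]:O[1]+h,O[0]:O[0]+w],None,fx=S,fy=S,interpolation=cv2.INTER_CUBIC)
        ov.S=S;ov.O=O
        for a in sp: ov.outline(*a,c,n,(0,255,0))
        cv2.imwrite(f"pics/{tag}_{n}.png",c)
    o=r.get_obs();print(o['clock'],o['eef_pos'].round(2),o['orientation'].round(4).tolist(),o['finger_gap'],o['wrist_force'].round(1),o['wrist_torque'].round(2))
E
python3 - <<'E'
from look import *
look("c3",[("top",(105,170),155,110),("scene",(340,140),150,115)])
E
```

```text
5.0 [529.61 238.87 134.96] [[-0.0054, -1.0, 0.0011], [-1.0, 0.0054, 0.0005], [-0.0005, -0.0011, -1.0]] 24.83680066284035 [-0.2  1.2 -1.8] [-0.03 -0.05 -0.07]
```

View pics/c3_top.png

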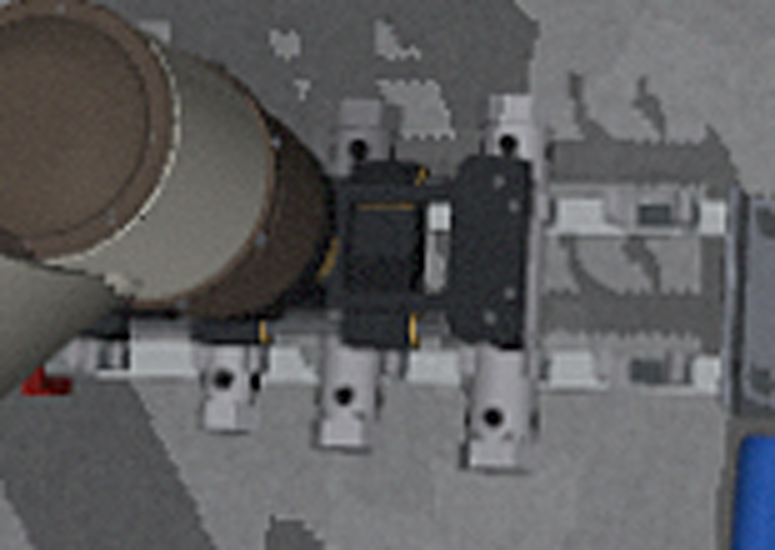

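View pics/c3_scene.png

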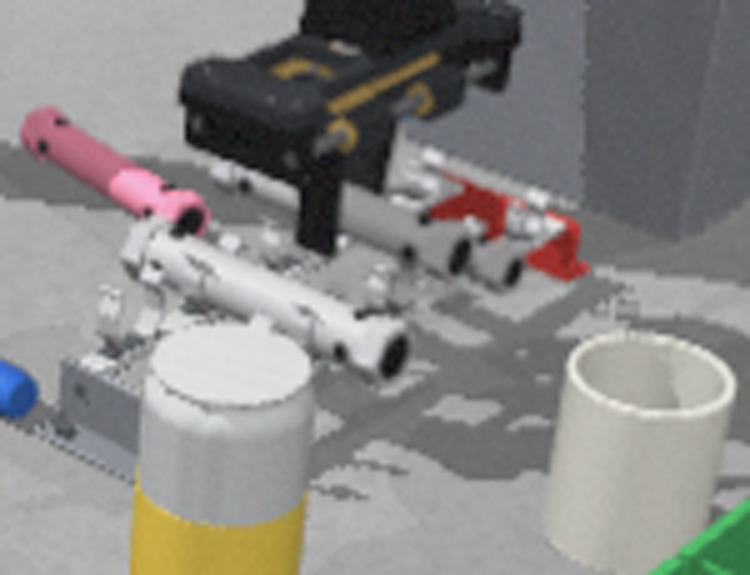

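```bash
python3 - <<'E'
from h import *
q=onz("top",[(176.6,199.6),(173.6,249.2)],97);d=q[0]-q[1];print(q.mean(0),np.linalg.norm(d),d[1]/d[0])
q=onz("top",[(236,212.6),(234.6,244)],37.5);print(q.round(1),q.mean(0))
E
```

```text
[526.81259871 234.09960958  97.        ] 106.63755529414793 -0.006783882249605557
[[563.2 114.8  37.5]
 [492.8 115.2  37.5]] [528.02085503 115.02048566  37.5       ]
```

```bash
python3 - <<'E'
from h import *
import ov
sp=[((529.6,238.9,84),-.0055,26,150),((528.7,299.8,48.5),-.0016,22,136),((528.4,176.3,52.5),-.0083,30,164)]
for n,O in(("scene",(375,160)),("top",(140,185))):
    S=7;ov.S=S;ov.O=O
    im=cv2.imread(f"pics/c3_{n}_full.png")
    c=cv2.resize(im[O[1]:O[1]+80,O[0]:O[0]+110],None,fx=S,fy=S,interpolation=cv2.INTER_CUBIC)
    for a in sp: ov.outline(*a,c,n,(0,255,0))
    cv2.imwrite(f"pics/c3o_{n}.png",c)
E
```

```text
(no output)
```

View pics/c3o_scene.png

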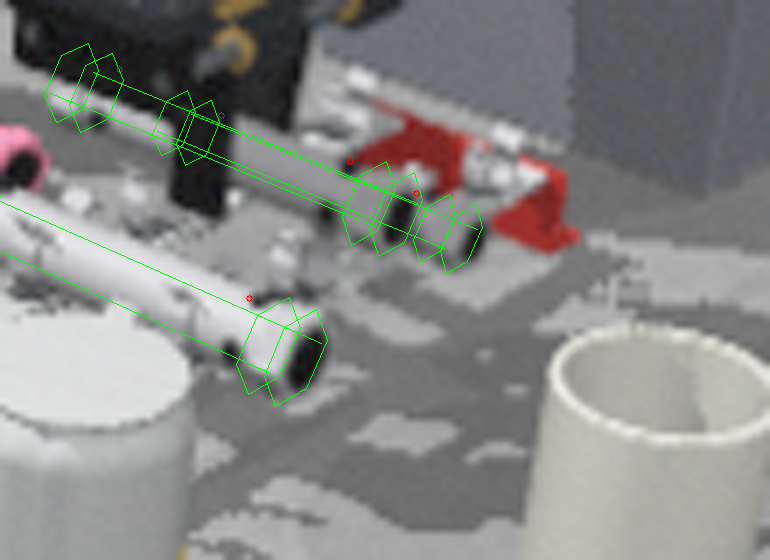

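View pics/c3o_top.png

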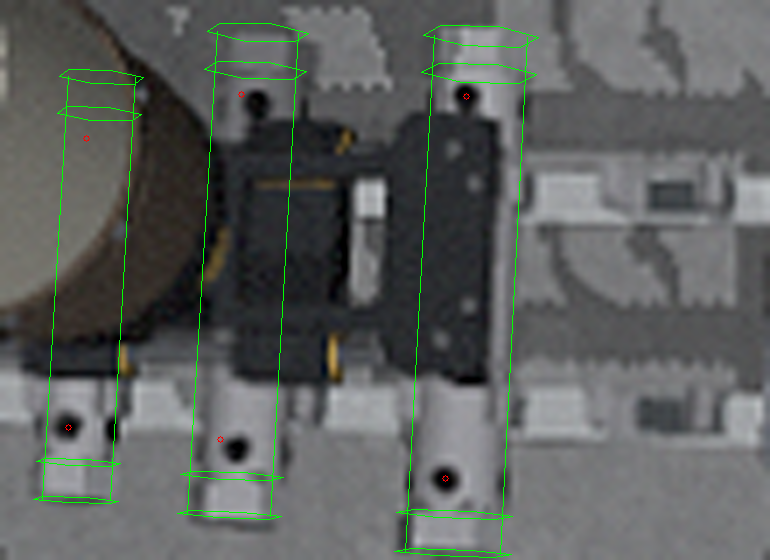

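```bash
python3 - <<'E'
from h import *
im=cv2.cvtColor(cv2.imread("pics/c3_top_full.png"),6)
im0=cv2.cvtColor(cv2.imread("pics/top0.png"),6)
for rr in(243,248): print(rr,140,im[rr,140:218].tolist())
for rr in(248,): print('t0',rr,140,im0[rr,140:250].tolist())
for rr in(252,256): print(rr,165,im[rr,165:218].tolist())
E
```

```text
243 140 [160, 161, 162, 152, 127, 123, 114, 132, 126, 123, 142, 164, 160, 127, 101, 145, 114, 65, 77, 170, 161, 157, 154, 157, 160, 152, 137, 139, 106, 92, 113, 129, 138, 151, 152, 155, 150, 147, 141, 122, 103, 68, 120, 138, 106, 66, 97, 165, 162, 161, 158, 162, 156, 166, 167, 166, 145, 132, 139, 143, 102, 123, 134, 141, 149, 155, 156, 154, 147, 116, 94, 131, 114, 74, 91, 151, 169, 162]
248 140 [117, 124, 123, 116, 119, 108, 111, 140, 143, 141, 149, 154, 153, 142, 129, 81, 79, 119, 119, 118, 116, 115, 119, 117, 121, 114, 118, 109, 73, 84, 129, 111, 49, 0, 3, 74, 139, 150, 139, 121, 59, 95, 119, 120, 117, 122, 116, 112, 123, 121, 116, 115, 126, 128, 130, 123, 119, 110, 69, 90, 112, 128, 135, 147, 150, 154, 152, 152, 146, 138, 124, 102, 93, 114, 113, 106, 103, 98]
t0 248 140 [118, 118, 115, 113, 113, 102, 105, 135, 140, 135, 141, 151, 142, 136, 126, 77, 76, 119, 112, 112, 110, 110, 114, 115, 113, 112, 112, 108, 111, 109, 108, 112, 116, 120, 116, 121, 118, 115, 115, 113, 117, 112, 113, 116, 114, 118, 113, 110, 118, 116, 113, 113, 117, 121, 126, 118, 115, 100, 67, 98, 124, 135, 139, 147, 150, 155, 148, 148, 146, 131, 120, 97, 92, 118, 114, 110, 101, 101, 101, 106, 105, 104, 112, 112, 111, 109, 103, 84, 93, 123, 135, 149, 147, 155, 155, 148, 146, 133, 112, 99, 131, 143, 142, 142, 137, 139, 138, 152, 131, 102]
252 165 [118, 118, 118, 95, 78, 112, 134, 145, 157, 161, 135, 117, 110, 128, 115, 85, 111, 121, 119, 118, 115, 117, 114, 114, 120, 116, 118, 120, 116, 124, 120, 124, 123, 65, 99, 122, 104, 42, 6, 49, 112, 160, 153, 146, 134, 117, 82, 79, 125, 118, 117, 122, 120]
256 165 [123, 116, 88, 74, 128, 159, 152, 157, 156, 153, 155, 154, 124, 109, 113, 117, 116, 120, 116, 116, 120, 114, 115, 114, 114, 116, 116, 120, 115, 116, 117, 119, 122, 81, 88, 104, 134, 144, 140, 150, 156, 121, 129, 142, 138, 119, 93, 91, 122, 119, 122, 122, 120]
```

```bash
python3 - <<'E'
from h import *
for n,p,z in [("C held",(174.2,248),84),("D",(205.1,248),52.5),("B",(150.4,248),48.5),("C init",(233.2,248),50.5)]:
    print(n,onz("top",[p],z)[0].round(1))
print(onz("top",[(118.5,248)],36))
E
```

```text
C held [477.2 237.2  84. ]
D [481.4 177.4  52.5]
B [479.3 301.9  48.5]
C init [482.7 115.6  50.5]
[[478.85853812 380.69812677  36.        ]]
```

Request:
carry_out(increments=[[0,2,0,0,0,0,1],[0,2,-6,0,0,0,1],[0,2,-12,0,0,0,1],[0,2,-15,0,0,0,1],[0,2,-18,0,0,0,1],[0,2,-18,0,0,0,1]])

```text
clock: 5.6
eef_pos: [530.3, 241.3, 118.6]
orientation: [[-0.004, -1.0, 0.003], [-1.0, 0.004, 0.001], [-0.001, -0.003, -1.0]]
wrist_force: [-0.7, -1.8, 8.6]
finger_gap: 24.6
```

Request:
carry_out(increments=[[0,0,-2,0,0,0,1],[0,0,-4,0,0,0,1],[0,0,-6,0,0,0,1],[0,0,-6,0,0,0,1]])

```text
clock: 6.0
eef_pos: [531.2, 241.4, 113.0]
orientation: [[-0.004, -1.0, 0.005], [-1.0, 0.004, 0.002], [-0.002, -0.005, -1.0]]
wrist_force: [2.0, -3.7, 9.7]
finger_gap: 24.6
```

Request:
carry_out(increments=[[0,-1,-3,0,0,0,1],[0,-1,-6,0,0,0,1],[0,-1,-9,0,0,0,1],[0,-1,-12,0,0,0,1],[0,-1,-12,0,0,0,1]])

```text
clock: 6.5
eef_pos: [529.4, 240.5, 101.3]
orientation: [[-0.003, -1.0, 0.001], [-1.0, 0.003, -0.0], [0.0, -0.001, -1.0]]
wrist_force: [-6.7, -1.6, 18.6]
finger_gap: 24.7
```

Request:
carry_out(increments=[[0,0,2.5,0,0,0,1],[0,0,2.5,0,0,0,0.2],[0,0,2.5,0,0,0,0.1],[0,0,2.5,0,0,0,0.1],[0,0,2.5,0,0,0,0.1]])

```text
clock: 7.0
eef_pos: [528.9, 239.8, 100.1]
orientation: [[-0.005, -1.0, -0.001], [-1.0, 0.005, -0.001], [0.001, 0.001, -1.0]]
wrist_force: [0.2, -0.0, 0.3]
finger_gap: 38.1
```

Request:
carry_out(increments=[[0,0,20,0,0,0,0.1],[0,0,60,0,0,0,0.1],[0,0,100,0,0,0,0.1],[0,-40,120,0,0,0,-0.2],[-5,-90,120,0,0,0,-0.2],[-10,-140,120,0,0,0,-0.2],[-10,-190,120,0,0,0,-0.2],[-10,-240,120,0,0,0,-0.2],[-10,-290,120,0,0,0,-0.2],[-10,-340,120,0,0,0,-0.2],[-10,-340,120,0,0,0,-0.2]])

```text
clock: 8.1
eef_pos: [518.3, -104.8, 220.3]
orientation: [[-0.012, -1.0, -0.001], [-1.0, 0.012, -0.001], [0.001, 0.001, -1.0]]
wrist_force: [-0.3, -0.3, -0.0]
finger_gap: 52.6
```

```bash
python3 - <<'E'
from look import *
look("n1",[("top",(105,170),155,110),("scene",(340,140),150,115)])
E
```

```text
8.2 [ 518.78 -101.33  220.34] [[-0.0082, -1.0, -0.0008], [-1.0, 0.0082, 0.0001], [-0.0001, 0.0008, -1.0]] 51.95831835129089 [-0.7 -0.4 -0.8] [ 0.04  0.01 -0.02]
```

View pics/n1_top.png

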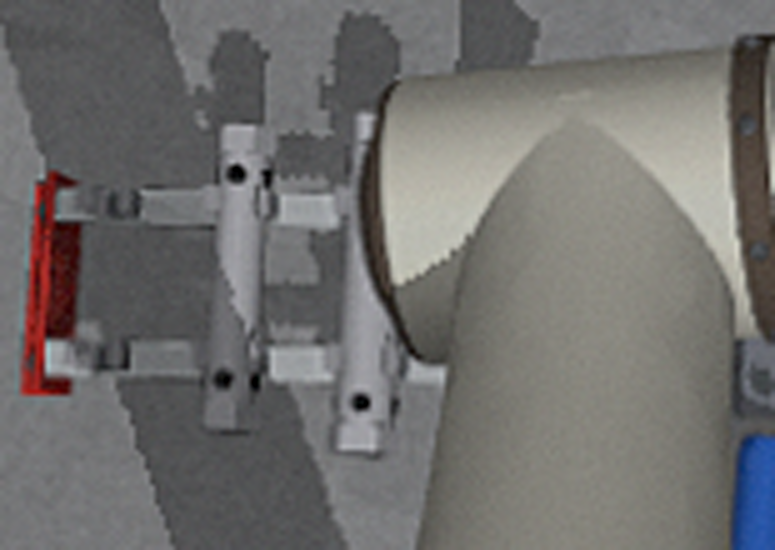

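View pics/n1_scene.png

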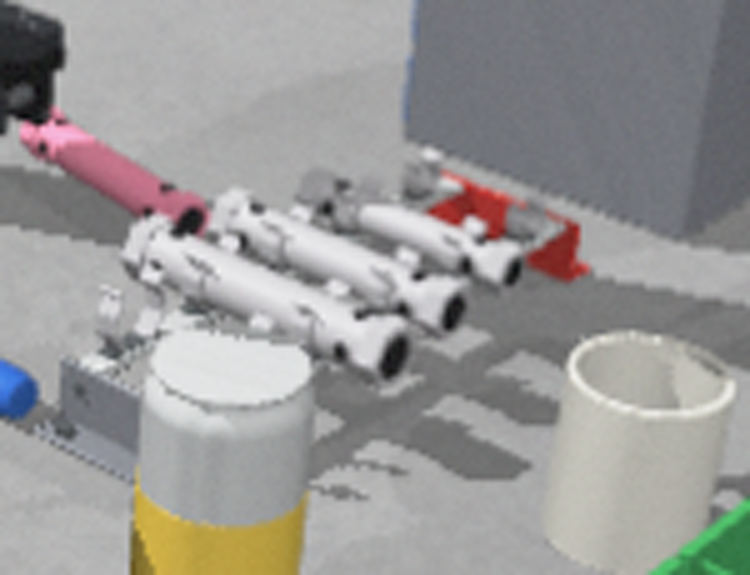

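```bash
cat > o2.py <<'E'
from h import *
import ov,sys
def go(sp,tag):
    for n,O,w,h in(("top",(405,183),75,85),("top",(305,220),60,65),("scene",(205,265),50,85),("scene",(285,225),40,60)):
        S=7;ov.S=S;ov.O=O
        im=cv2.imread(f"pics/{n}0.png")
        c=cv2.resize(im[O[1]:O[1]+h,O[0]:O[0]+w],None,fx=S,fy=S,interpolation=cv2.INTER_CUBIC)
        for a in sp: ov.outline(*a,c,n,(0,255,0))
        yield c
E
python3 - <<'E'
from o2 import *
sp=[((543.7,-340.2,18),-.4883,34,178),((480.2,-102.5,10),-.5828,18,124)]
L=list(go(sp,"x"))
H=600
def row(a):
    return np.hstack([cv2.copyMakeBorder(c,0,H-c.shape[0],0,4,cv2.BORDER_CONSTANT) for c in a])
cv2.imwrite("pics/E2.png",row([L[0],]));cv2.imwrite("pics/A2.png",row([L[1]]));cv2.imwrite("pics/S2.png",row([L[2],L[3]]))
E
```

```text
(no output)
```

View pics/E2.png

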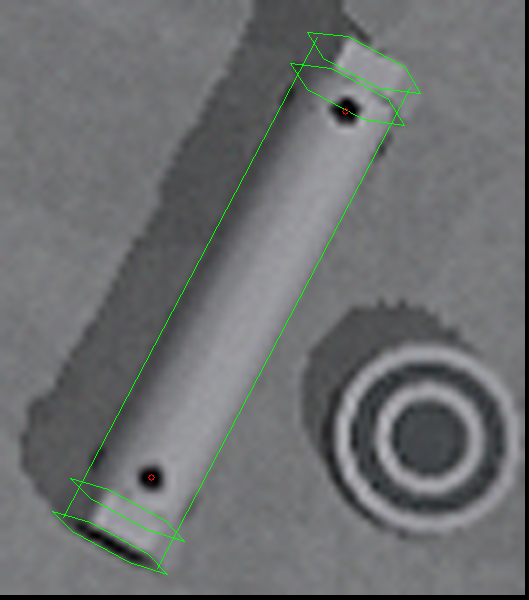

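View pics/A2.png

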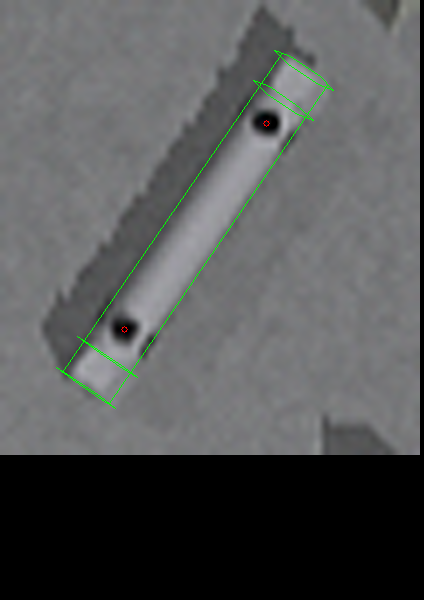

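View pics/S2.png

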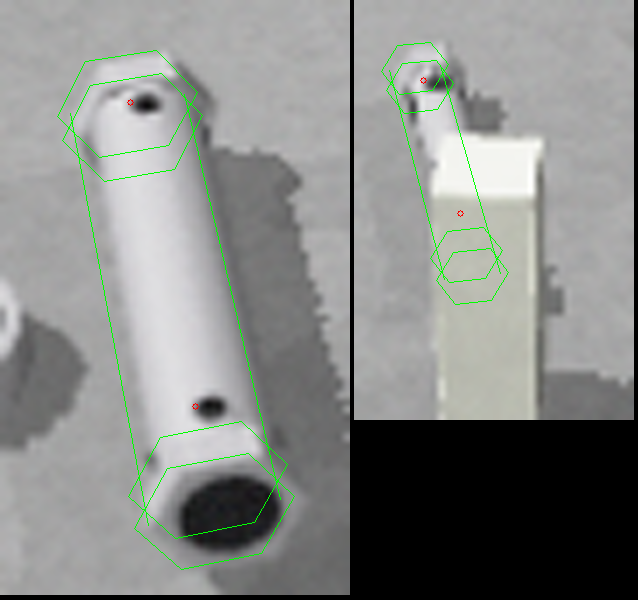

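Request:
carry_out(increments=[[25.5,-239,0,0,0,-27.7,-0.03],[25.5,-239,0,0,0,-27.7,-0.03],[25.5,-239,0,0,0,-27.7,-0.03],[25.5,-239,0,0,0,-27.7,-0.03],[25.5,-239,0,0,0,-27.7,-0.03],[25.5,-239,0,0,0,-27.7,-0.03],[25.5,-239,0,0,0,-27.7,-0.03],[25.5,-239,-40,0,0,-27.7,-0.03],[25.5,-239,-80,0,0,-27.7,-0.03],[25.5,-239,-95,0,0,-27.7,-0.03],[25.5,-239,-95,0,0,-27.7,-0.03]])

```text
clock: 9.3
eef_pos: [543.6, -336.0, 122.8]
orientation: [[-0.467, -0.884, -0.006], [-0.884, 0.467, 0.003], [0.001, 0.007, -1.0]]
wrist_force: [0.4, -0.3, -0.3]
finger_gap: 44.6
```

```bash
python3 - <<'E'
from look import *
look("e1",[("top",(380,170),120,110),("scene",(170,230),130,115)])
o=r.get_obs();p=o['eef_pos'];R=o['orientation'];g=o['finger_gap']/2
for n,O in(("top",(380,170)),("scene",(170,230))):
    c=cv2.imread(f"pics/e1_{n}.png")
    for zz in(70,):
      for sg in(-1,1):
        q=proj(n,[p+R@np.array([sg*x,y,zz]) for x,y in((g,-9.5),(g,9.5),(g+15,9.5),(g+15,-9.5))])
        cv2.polylines(c,[np.round((q-O)*5).astype(int)],True,(0,255,0),1)
    cv2.imwrite(f"pics/e1_{n}.png",c)
E
```

```text
9.4 [ 545.69 -337.57  126.62] [[-0.4668, -0.8844, 0.0008], [-0.8844, 0.4668, -0.0007], [0.0003, -0.001, -1.0]] 44.78656554872112 [ 0.1 -0.2  0.8] [-0.   -0.04 -0.01]
```

View pics/e1_scene.png

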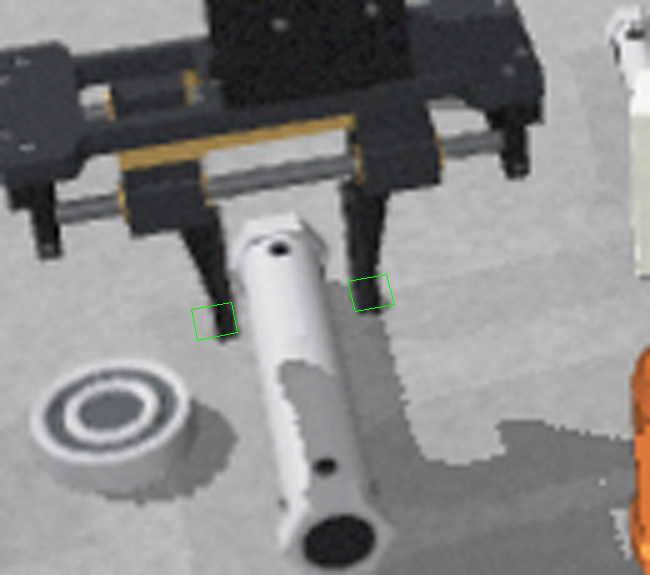

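View pics/e1_top.png

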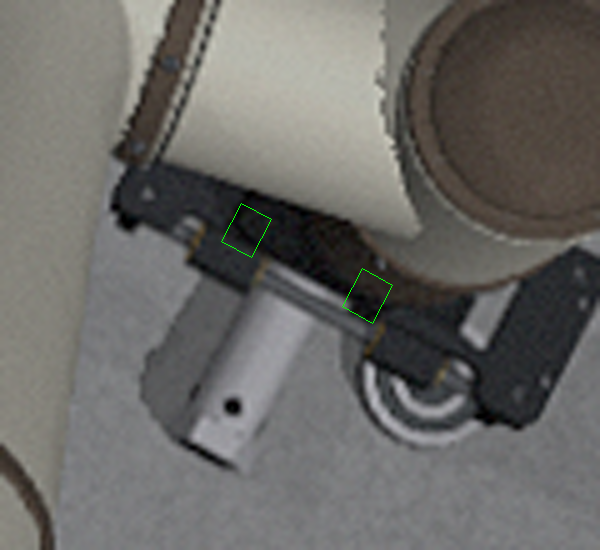

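Request:
carry_out(increments=[[0,0,-15,0,0,0,-0.03],[0,0,-30,0,0,0,-0.03],[0,0,-42,0,0,0,-0.03],[0,0,-50,0,0,0,-0.03],[0,0,-52,0,0,0,-0.03],[0,0,-52,0,0,0,-0.03]])

```text
clock: 10.0
eef_pos: [544.6, -339.1, 73.5]
orientation: [[-0.469, -0.883, -0.001], [-0.883, 0.469, 0.0], [0.0, 0.0, -1.0]]
wrist_force: [-0.7, -0.2, 0.7]
finger_gap: 45.0
```

Request:
carry_out(increments=[[0,0,0,0,0,0,0.1],[0,0,0,0,0,0,0.3],[0,0,0,0,0,0,1],[0,0,0,0,0,0,1],[0,0,0,0,0,0,1],[0,0,0,0,0,0,1]], squeeze=55)

```text
clock: 10.6
eef_pos: [545.1, -339.0, 74.4]
orientation: [[-0.469, -0.883, 0.001], [-0.883, 0.469, -0.0], [-0.0, -0.001, -1.0]]
wrist_force: [0.2, 2.7, 3.1]
finger_gap: 33.1
```

Request:
carry_out(increments=[[0,0,3,0,0,0,1],[0,0,8,0,0,0,1],[0,0,20,0,0,0,1],[0,0,40,0,0,0,1],[0,0,65,0,0,0,1],[0,0,90,0,0,0,1],[0,0,115,0,0,0,1],[0,0,130,0,0,0,1],[0,0,130,0,0,0,1]])

```text
clock: 11.5
eef_pos: [545.6, -339.6, 207.3]
orientation: [[-0.469, -0.883, 0.006], [-0.883, 0.469, -0.003], [-0.001, -0.006, -1.0]]
wrist_force: [0.4, 0.4, -1.7]
finger_gap: 33.0
```

```bash
python3 - <<'E'
from look import *
print(onz("top",[(323,131)],190),onz("top",[(363,210)],85),onz("top",[(464.5,245)],17))
look("e2",[("top",(380,150),120,120),("scene",(170,180),150,115)])
E
```

```text
[[705.11268132 -79.05404595 190.        ]] [[ 565.65055057 -165.01966299   85.        ]] [[ 501.47433751 -397.71033525   17.        ]]
11.6 [ 544.13 -338.78  203.62] [[-0.4698, -0.8828, -0.0003], [-0.8828, 0.4698, 0.0007], [-0.0005, 0.0006, -1.0]] 32.82892633182154 [ 0.  -0.7 -3.2] [ 0.    0.08 -0.01]
```

View pics/e2_scene.png

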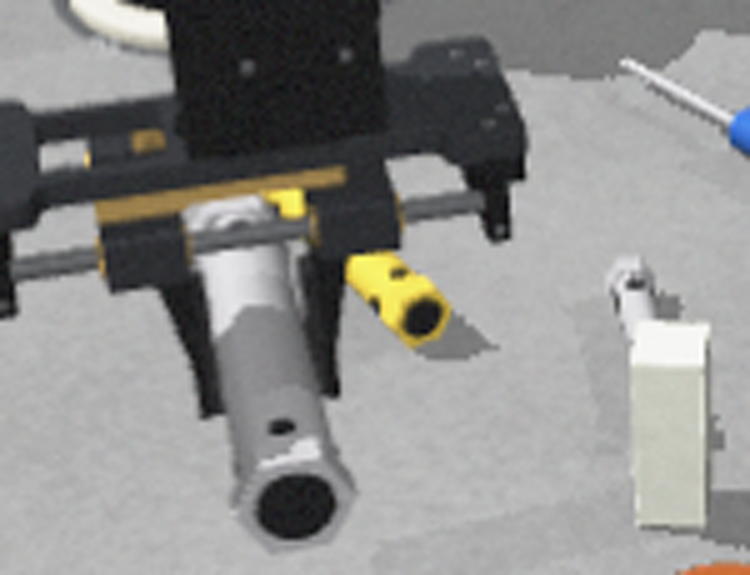

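Request:
carry_out(increments=[[-3,15,0,0,0,2,1],[-10,45,0,0,0,6,1],[-15,85,0,0,0,12,1],[-15,130,0,0,0,18,1],[-15,175,0,0,0,24,1],[-15,220,0,0,0,27.7,1],[-15,265,0,0,0,27.7,1],[-15,310,0,0,0,27.7,1],[-15,355,0,0,0,27.7,1],[-15,395,0,0,0,27.7,1],[-15,425,0,0,0,27.7,1],[-15,445,0,0,0,27.7,1],[-15,455,0,0,0,27.7,1],[-15,455,-30,0,0,27.7,1],[-15,455,-58,0,0,27.7,1],[-15,455,-58,0,0,27.7,1],[-15,455,-58,0,0,27.7,1]])

```text
clock: 13.3
eef_pos: [529.5, 115.5, 145.5]
orientation: [[-0.005, -1.0, -0.001], [-1.0, 0.005, -0.001], [0.001, 0.001, -1.0]]
wrist_force: [0.5, -0.1, -2.9]
finger_gap: 33.0
```

```bash
python3 - <<'E'
from look import *
look("e3",[("top",(140,170),155,110),("scene",(330,140),150,115)])
E
```

```text
13.4 [530.52 116.04 147.12] [[-0.005, -1.0, 0.0025], [-1.0, 0.005, 0.0007], [-0.0008, -0.0025, -1.0]] 32.89237075770899 [-0.2 -0.1 -2.7] [-0.01 -0.03 -0.02]
```

View pics/e3_top.png

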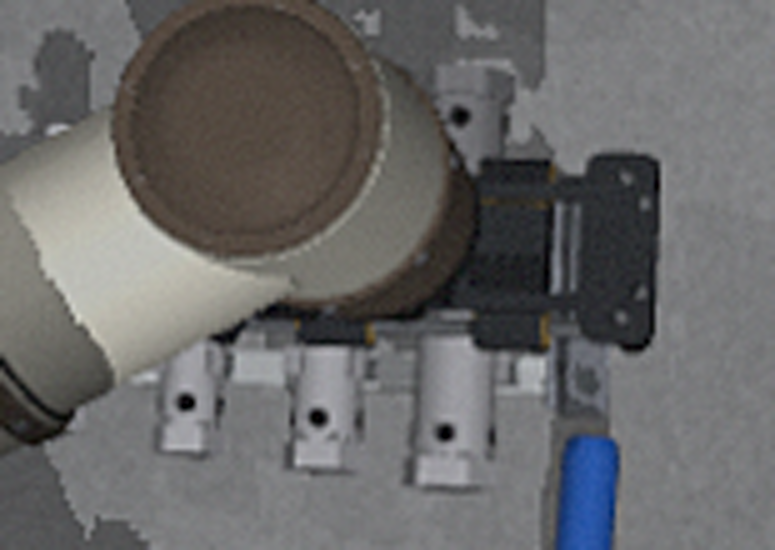

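View pics/e3_scene.png

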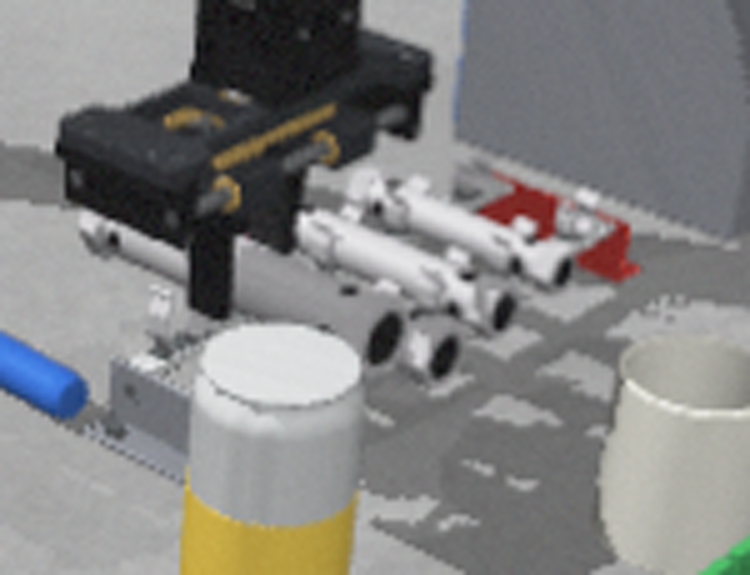

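```bash
python3 - <<'E'
from h import *
q=onz("top",[(232,193.4),(229,256.4)],107.5);d=q[0]-q[1];print(q.mean(0),np.linalg.norm(d),d[1]/d[0])
im=cv2.cvtColor(cv2.imread("pics/e3_top_full.png"),6)
for rr in(246,250): print(rr,165,im[rr,165:245].tolist())
E
```

```text
[526.44852466 112.61663603 107.5       ] 133.15787780728525 -0.0065849411056185326
246 165 [117, 136, 150, 138, 130, 135, 120, 101, 119, 140, 148, 160, 162, 160, 152, 150, 138, 125, 105, 104, 113, 128, 141, 143, 141, 141, 140, 142, 150, 152, 159, 150, 100, 95, 97, 127, 142, 145, 152, 158, 161, 161, 157, 153, 138, 127, 107, 116, 128, 126, 132, 114, 119, 114, 117, 121, 124, 106, 87, 103, 120, 125, 138, 144, 147, 156, 154, 156, 157, 148, 139, 134, 124, 89, 106, 106, 96, 73, 113, 158]
250 165 [119, 120, 118, 117, 118, 121, 89, 87, 131, 127, 75, 14, 17, 2, 139, 152, 143, 131, 51, 43, 122, 118, 118, 116, 121, 119, 119, 115, 116, 116, 117, 120, 126, 104, 107, 131, 138, 155, 165, 167, 165, 159, 155, 146, 139, 124, 111, 107, 129, 123, 123, 124, 122, 128, 120, 126, 130, 107, 80, 103, 120, 128, 137, 149, 152, 157, 155, 150, 157, 147, 140, 133, 115, 88, 117, 127, 126, 127, 120, 124]
```

```bash
python3 - <<'E'
from h import *
for n,p,z in [("E held",(230.5,250),91),("D",(205.2,250),52.5),("C",(177.5,250),50.5)]:
    print(n,onz("top",[p],z)[0].round(1))
E
```

```text
E held [474.7 113.6  91. ]
D [477.  177.   52.5]
C [475.9 239.5  50.5]
```

Request:
carry_out(increments=[[0,0.5,-6,0,0,0,1],[0,0.5,-12,0,0,0,1],[0,0.5,-15,0,0,0,1],[0,0.5,-18,0,0,0,1],[0,0.5,-18,0,0,0,1]])

```text
clock: 13.9
eef_pos: [532.0, 117.1, 130.8]
orientation: [[-0.003, -1.0, 0.007], [-1.0, 0.003, 0.002], [-0.002, -0.007, -1.0]]
wrist_force: [-0.3, -1.0, 8.3]
finger_gap: 32.7
```

Request:
carry_out(increments=[[0,0,-3,0,0,0,1],[0,0,-6,0,0,0,1],[0,0,-8,0,0,0,1],[0,0,-8,0,0,0,1]])

```text
clock: 14.3
eef_pos: [532.0, 117.0, 121.8]
orientation: [[-0.004, -1.0, 0.007], [-1.0, 0.004, 0.002], [-0.002, -0.007, -1.0]]
wrist_force: [3.4, -1.9, 3.2]
finger_gap: 32.7
```

Request:
carry_out(increments=[[0,-0.3,-3,0,0,0,1],[0,-0.3,-6,0,0,0,1],[0,-0.3,-9,0,0,0,1],[0,-0.3,-11,0,0,0,1],[0,-0.3,-11,0,0,0,1]])

```text
clock: 14.8
eef_pos: [528.8, 116.4, 110.6]
orientation: [[-0.004, -1.0, -0.002], [-1.0, 0.004, -0.001], [0.001, 0.002, -1.0]]
wrist_force: [-7.4, 1.8, 16.6]
finger_gap: 32.8
```

Request:
carry_out(increments=[[0,0,-1.5,0,0,0,1],[0,0,-1.5,0,0,0,1],[0,0,-1.5,0,0,0,1]])

```text
clock: 15.1
eef_pos: [528.8, 116.4, 110.5]
orientation: [[-0.004, -1.0, -0.001], [-1.0, 0.004, -0.001], [0.001, 0.001, -1.0]]
wrist_force: [-8.7, 1.7, 25.1]
finger_gap: 32.9
```

Request:
carry_out(increments=[[0,0,3,0,0,0,1],[0,0,3,0,0,0,0.1],[0,0,3,0,0,0,0],[0,0,3,0,0,0,0],[0,0,3,0,0,0,0]])

```text
clock: 15.6
eef_pos: [529.5, 116.0, 109.6]
orientation: [[-0.005, -1.0, -0.001], [-1.0, 0.005, -0.001], [0.001, 0.001, -1.0]]
wrist_force: [0.6, 1.2, 0.7]
finger_gap: 43.2
```

Request:
carry_out(increments=[[0,0,20,0,0,0,0],[0,0,60,0,0,0,0],[0,0,90,0,0,0,0],[-20,-40,90,0,0,-5,0],[-48,-90,90,0,0,-12,0],[-48,-140,90,0,0,-20,0],[-48,-190,90,0,0,-28,0],[-48,-218,90,0,0,-33.1,0],[-48,-218,90,0,0,-33.1,0],[-48,-218,90,0,0,-33.1,0]])

```text
clock: 16.6
eef_pos: [481.4, -102.6, 199.9]
orientation: [[-0.552, -0.834, -0.001], [-0.834, 0.552, 0.0], [0.0, 0.001, -1.0]]
wrist_force: [-0.0, 0.4, -0.1]
finger_gap: 43.6
```

```bash
python3 - <<'E'
from look import *
look("a1",[("top",(105,160),155,110),("scene",(225,140),155,115)],S=5)
c=cv2.imread("pics/a1_scene_full.png");cv2.imwrite("pics/a1r.png",cv2.resize(c[130:250,330:490],None,fx=5,fy=5,interpolation=2))
E
```

```text
16.7 [ 481.66 -101.37  200.05] [[-0.5496, -0.8354, -0.0004], [-0.8354, 0.5496, 0.0], [0.0002, 0.0003, -1.0]] 43.498931381756506 [0.2 1.2 0.5] [ 0.05 -0.02  0.06]
```

View pics/a1r.png

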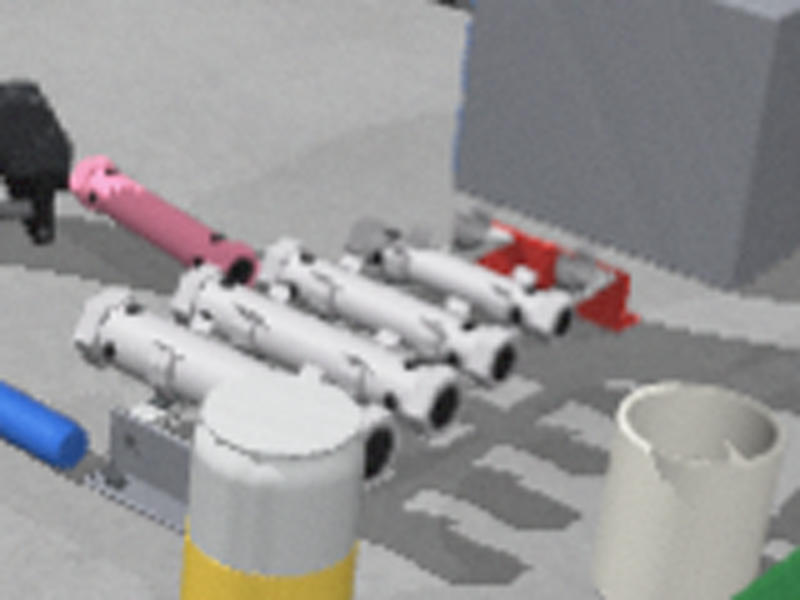

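View pics/a1_scene.png

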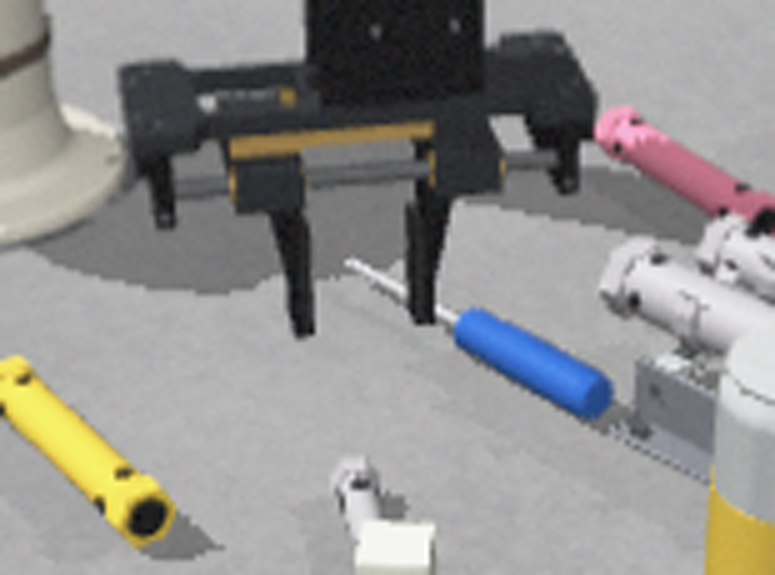

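Request:
carry_out(increments=[[0,0,-40,0,0,0,0],[0,0,-80,0,0,0,0],[0,0,-105,0,0,0,0],[0,0,-118,0,0,0,0],[0,0,-125,0,0,0,0],[0,0,-127.5,0,0,0,0],[0,0,-127.5,0,0,0,0]])

```text
clock: 17.4
eef_pos: [482.1, -101.3, 73.0]
orientation: [[-0.549, -0.836, 0.001], [-0.836, 0.549, -0.0], [-0.0, -0.001, -1.0]]
wrist_force: [0.7, 0.1, -0.2]
finger_gap: 43.5
```

```bash
python3 - <<'E'
from look import *
look("a2",[("top",(280,200),110,100),("scene",(245,180),110,110)],S=5)
E
```

```text
17.5 [ 482.27 -101.51   73.59] [[-0.5498, -0.8353, 0.0019], [-0.8353, 0.5498, 0.0001], [-0.0012, -0.0015, -1.0]] 43.32155139254495 [ 0.2 -0.2  0.4] [ 0.02 -0.01 -0.03]
```

View pics/a2_scene.png

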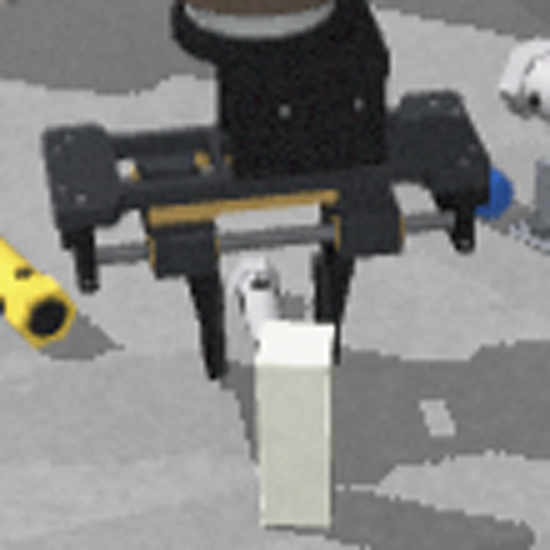

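View pics/a2_top.png

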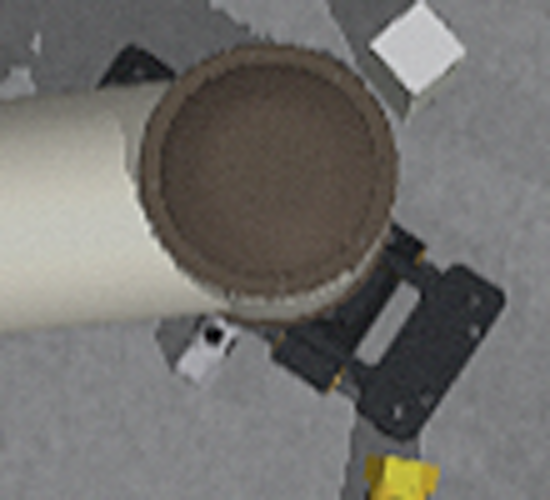

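Request:
carry_out(increments=[[0,0,0,0,0,0,0.3],[0,0,0,0,0,0,0.5],[0,0,0,0,0,0,1],[0,0,0,0,0,0,1],[0,0,0,0,0,0,1],[0,0,0,0,0,0,1]], squeeze=50)

```text
clock: 18.1
eef_pos: [482.0, -101.8, 73.0]
orientation: [[-0.55, -0.835, 0.001], [-0.835, 0.55, 0.0], [-0.001, -0.001, -1.0]]
wrist_force: [-0.1, 0.8, 1.6]
finger_gap: 17.1
```

Request:
carry_out(increments=[[0,0,3,0,0,0,1],[0,0,8,0,0,0,1],[0,0,20,0,0,0,1],[0,0,40,0,0,0,1],[0,0,65,0,0,0,1],[0,0,90,0,0,0,1],[0,0,115,0,0,0,1],[0,0,125,0,0,0,1],[0,0,125,0,0,0,1]])

```text
clock: 19.0
eef_pos: [482.0, -101.8, 199.0]
orientation: [[-0.55, -0.835, 0.003], [-0.835, 0.55, 0.0], [-0.002, -0.002, -1.0]]
wrist_force: [-0.2, 0.1, -2.9]
finger_gap: 16.8
```

```bash
python3 - <<'E'
from look import *
look("a3",[("scene",(225,140),155,115)],S=5)
E
```

```text
19.05 [ 481.23 -101.76  197.56] [[-0.5507, -0.8347, 0.0], [-0.8347, 0.5507, 0.0005], [-0.0004, 0.0002, -1.0]] 16.83133883928159 [ 0.   1.1 -0.9] [ 0.03  0.06 -0.01]
```

View pics/a3_scene.png

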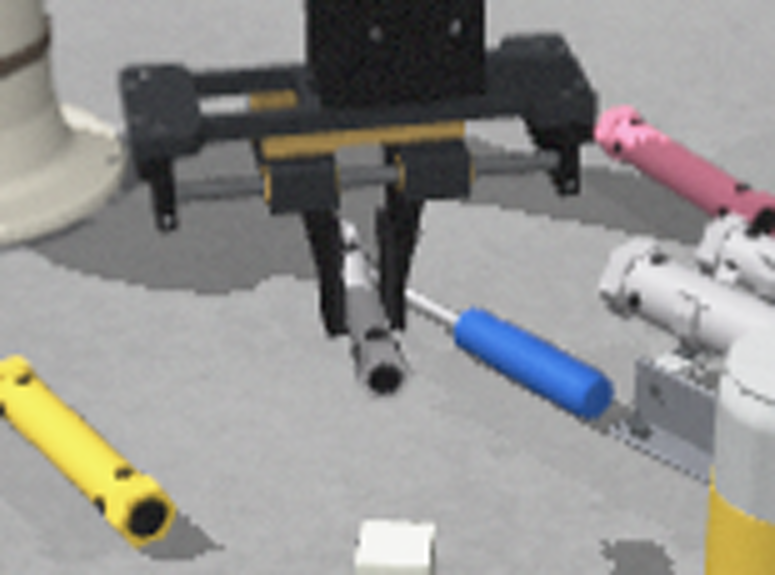

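```bash
python3 - <<'E'
from h import *
a=cv2.imread("pics/top0.png")[160:310,0:140];b=cv2.imread("pics/scene0.png")[85:235,410:550]
cv2.imwrite("pics/box.png",np.hstack([cv2.resize(a,None,fx=2.8,fy=4,interpolation=2),cv2.resize(b,None,fx=2.8,fy=4,interpolation=2)]))
E
```

```text
(no output)
```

View pics/box.png

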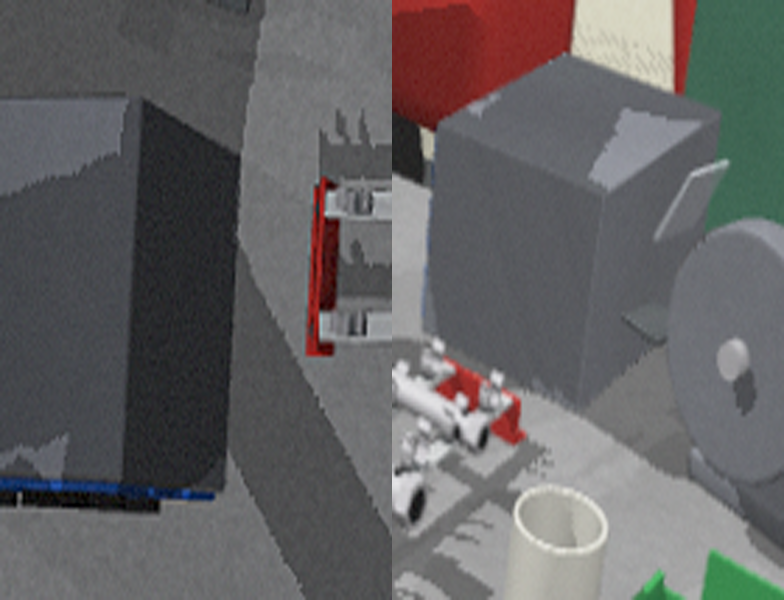

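```bash
python3 - <<'E'
from h import *
print(onz("top",[(85,199),(82,282)],0))
for h in(150,180,200,220): print(h,onz("top",[(50,185)],h))
print(onz("top",[(112,249)],40))
E
```

```text
[[596.75056712 486.68852484   0.        ]
 [400.65863981 479.62113948   0.        ]]
150 [[599.03761251 495.52613686 150.        ]]
180 [[592.8095026  478.76079748 180.        ]]
200 [[588.65742932 467.58390456 200.        ]]
220 [[584.50535605 456.40701164 220.        ]]
[[475.94008235 394.21171526  40.        ]]
```

Request:
carry_out(increments=[[3,15,0,0,0,2,1],[10,45,0,0,0,6,1],[20,85,0,0,0,12,1],[30,130,0,0,0,18,1],[40,175,0,0,0,24,1],[49,220,0,0,0,30,1],[49,265,0,0,0,33.1,1],[49,310,0,0,0,33.1,1],[49,350,0,0,0,33.1,1],[49,385,0,0,0,33.1,1],[49,415,0,0,0,33.1,1],[49,440,0,0,0,33.1,1],[49,457,0,0,0,33.1,1],[49,466,0,0,0,33.1,1],[49,466,-30,0,0,33.1,1],[49,466,-60,0,0,33.1,1],[49,466,-60,0,0,33.1,1],[49,466,-60,0,0,33.1,1]])

```text
clock: 20.85
eef_pos: [530.9, 363.4, 137.5]
orientation: [[-0.005, -1.0, -0.001], [-1.0, 0.005, -0.002], [0.002, 0.001, -1.0]]
wrist_force: [0.8, 0.3, 0.2]
finger_gap: 16.6
```

```bash
python3 - <<'E'
from look import *
look("a4",[("top",(60,170),155,110),("scene",(360,130),150,115)])
E
```

```text
20.95 [531.61 364.48 139.52] [[-0.0052, -1.0, 0.0025], [-1.0, 0.0052, 0.0018], [-0.0018, -0.0024, -1.0]] 16.369985930256558 [-0.1  1.  -0.7] [-0.1  -0.04 -0.  ]
```

View pics/a4_top.png

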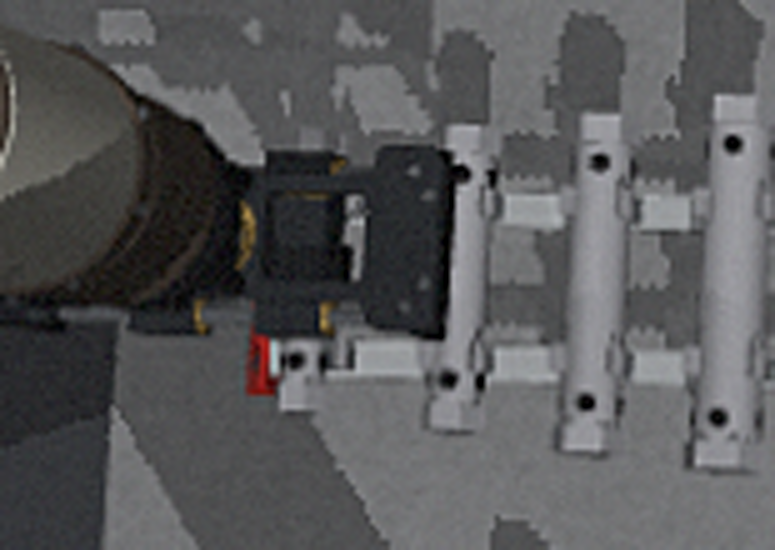

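View pics/a4_scene.png

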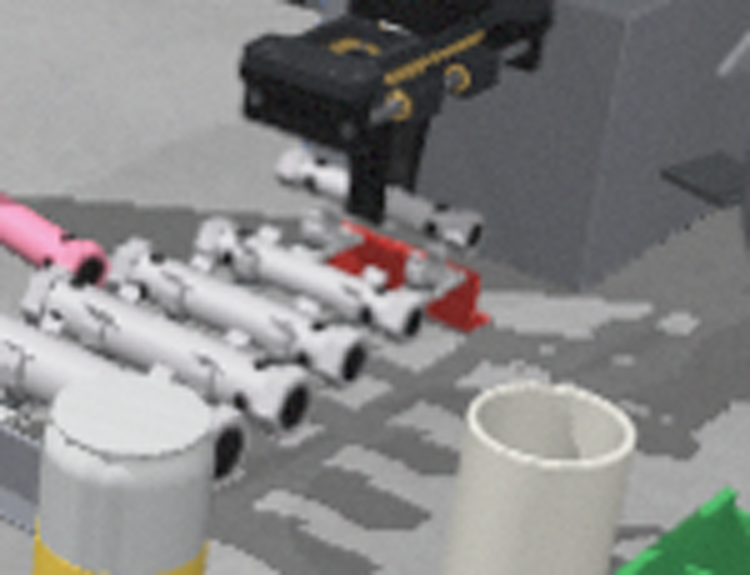

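```bash
python3 - <<'E'
from h import *
print(onz("top",[(119.4,242)],84.5)+[40,0,0])
print(onz("top",[(60+449/5,170+380/5)],59.5)+[46,0,0], "B; A end:",onz("top",[(120,251.8)],80)+[62,0,0],onz("top",[(60+453/5,170+430/5)],52)+[68,0,0])
E
```

```text
[[527.7576025  359.71524195  84.5       ]]
[[528.70026016 299.7524096   59.5       ]] B; A end: [[528.86548827 358.81112091  80.        ]] [[529.26389524 299.2695527   52.        ]]
```

Request:
carry_out(increments=[[0,0,-6,0,0,0,1],[0,0,-11,0,0,0,1],[0,0,-15,0,0,0,1],[0,0,-17,0,0,0,1],[0,0,-17,0,0,0,1]])

```text
clock: 21.45
eef_pos: [531.0, 364.8, 122.7]
orientation: [[-0.004, -1.0, 0.002], [-1.0, 0.004, 0.001], [-0.001, -0.002, -1.0]]
wrist_force: [-1.5, -1.1, 6.1]
finger_gap: 16.1
```

Request:
carry_out(increments=[[0,-0.3,-2,0,0,0,1],[0,-0.3,-4,0,0,0,1],[0,-0.3,-6,0,0,0,1],[0,-0.3,-8,0,0,0,1],[0,-0.3,-8,0,0,0,1]])

```text
clock: 21.95
eef_pos: [532.5, 364.8, 115.9]
orientation: [[-0.004, -1.0, 0.005], [-1.0, 0.004, 0.003], [-0.003, -0.005, -1.0]]
wrist_force: [1.5, -0.7, 6.0]
finger_gap: 16.5
```

Request:
carry_out(increments=[[0,0,-2,0,0,0,1],[0,0,-4,0,0,0,1],[0,0,-5.5,0,0,0,1],[0,0,-5.5,0,0,0,1],[0,0,-5.5,0,0,0,1]])

```text
clock: 22.45
eef_pos: [531.1, 364.4, 109.4]
orientation: [[-0.004, -1.0, 0.002], [-1.0, 0.004, 0.001], [-0.001, -0.002, -1.0]]
wrist_force: [-2.3, -1.5, 11.4]
finger_gap: 16.7
```

Request:
carry_out(increments=[[0,0,-1.5,0,0,0,1],[0,0,-2,0,0,0,1],[0,0,-2,0,0,0,1]])

```text
clock: 22.75
eef_pos: [531.1, 364.5, 109.3]
orientation: [[-0.003, -1.0, 0.003], [-1.0, 0.003, 0.001], [-0.001, -0.003, -1.0]]
wrist_force: [-4.9, -1.2, 17.4]
finger_gap: 16.4
```

Request:
carry_out(increments=[[0,0,3,0,0,0,1],[0,0,3,0,0,0,0.4],[0,0,3,0,0,0,0.25],[0,0,3,0,0,0,0.2],[0,0,3,0,0,0,0.2]])

```text
clock: 23.25
eef_pos: [530.4, 363.6, 107.3]
orientation: [[-0.005, -1.0, -0.001], [-1.0, 0.005, -0.001], [0.001, 0.001, -1.0]]
wrist_force: [0.1, 0.3, 0.1]
finger_gap: 33.3
```

Request:
carry_out(increments=[[0,0,20,0,0,0,0.2],[0,0,60,0,0,0,0.2],[0,0,100,0,0,0,0.2],[0,-40,120,0,0,0,0.2],[-30,-90,120,0,0,0,0.2],[-60,-140,120,0,0,0,0.2],[-60,-190,120,0,0,0,0.2],[-60,-240,120,0,0,0,0.2],[-60,-290,120,0,0,0,0.2],[-60,-340,120,0,0,0,0.2],[-60,-390,120,0,0,0,0.2],[-60,-440,120,0,0,0,0.2],[-60,-490,120,0,0,0,0.2],[-60,-540,120,0,0,0,0.2],[-60,-590,120,0,0,0,0.2],[-60,-610,120,0,0,0,0.2],[-60,-610,120,0,0,0,0.2]])

```text
clock: 24.95
eef_pos: [470.2, -249.7, 227.6]
orientation: [[-0.011, -1.0, -0.001], [-1.0, 0.011, -0.0], [0.0, 0.001, -1.0]]
wrist_force: [0.0, 0.7, -0.9]
finger_gap: 34.6
```

```bash
python3 - <<'E'
from look import *
look("f",[("top",(105,170),155,110),("scene",(340,140),150,115)])
o=r.get_obs()
E
```

```text
25.05 [ 470.14 -246.81  227.61] [[-0.0074, -1.0, -0.0012], [-1.0, 0.0074, 0.0005], [-0.0005, 0.0012, -1.0]] 34.91384483881433 [-0.1 -0.4 -0.4] [-0.02  0.05  0.01]
```

View pics/f_top.png

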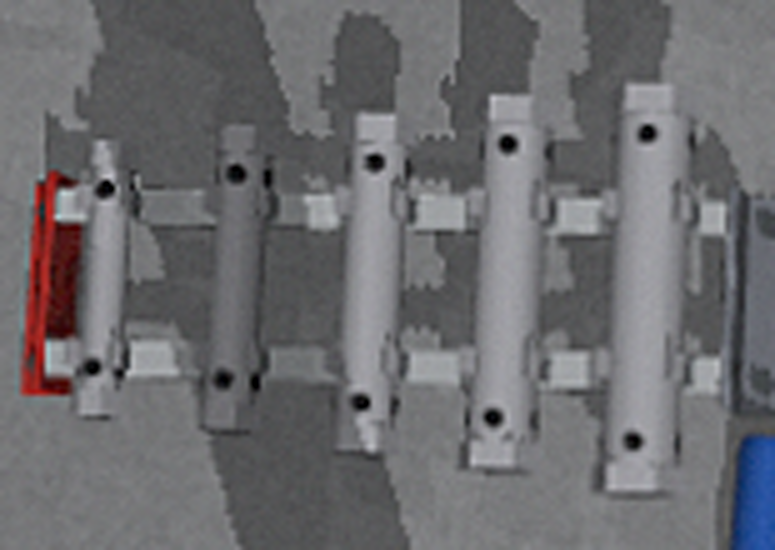

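View pics/f_scene.png

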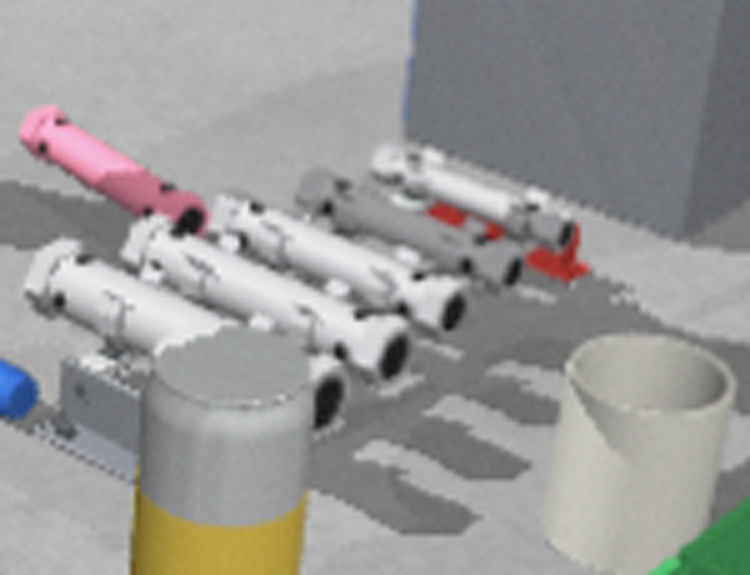

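View pics/f_top_full.png

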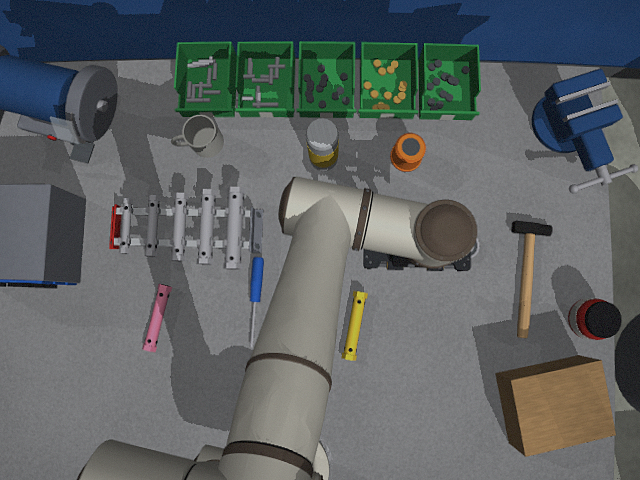

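```bash
python3 - <<'E'
from h import *
for n,a,b,z in [("A",(106,189),(92,367),55.5),("B",(236,174),(223,379),59.5),("C",(375,162),(361,401),63.5),("D",(508,144),(493,416),67.5),("E",(648,133),(633,441),71.5)]:
    q=onz("top",[(105+p[0]/5,170+p[1]/5) for p in(a,b)],z);d=q[0]-q[1];print(n,q.mean(0).round(1),"sep",np.linalg.norm(d).round(1),"yaw",(d[1]/d[0]).round(4))
print(r.get_obs()['joint_velocities'].round(3))
E
```

```text
A [527.7 361.5  55.5] sep 80.1 yaw -0.0143
B [528.8 300.   59.5] sep 91.4 yaw -0.0044
C [527.2 236.1  63.5] sep 105.7 yaw -0.0059
D [528.4 176.1  67.5] sep 119.4 yaw -0.0084
E [525.9 113.7  71.5] sep 134.2 yaw -0.0085
[ 0.039 -0.014 -0.012 -0.002  0.    -0.002]
```

```bash
python3 - <<'E'
from station import r
print(r.close_job())
E
```

```text
the job is handed in; nothing more can be done
None
```

I moved the middle spanner from clip_5 to clip_3, then put the largest in clip_5 and the smallest in clip_1. I handed the job in at about 25 s. I pressed each one down until it stopped hard, with a final reading of 17 to 25 N at the wrist:

| Spanner | Station | Height when pressed, from home (tolerance ±3 mm) | Along the tube, from rack centre (tolerance ±10 mm) | Axis against the second smallest, which I left in place (tolerance 0.08 rad) |
|---|---|---|---|---|
| Smallest | clip_1 | about 0.2 mm below | within about 1 mm | 0.010 rad |
| Middle | clip_3 | about 0.2 mm below | within about 1 mm | 0.002 rad |
| Largest | clip_5 | about 0.1 mm above | about 2 mm off | 0.004 rad |

- **Last pictures:** they show all five spanners in size order from the red end. The two that were already right read within 0.4 mm of their first positions. No other object had visibly moved, but I did not measure those positions. The bearing was hidden under the arm in the last top view, so I could not check it there. The gripper was empty and well clear of everything.
- **Disagreements:** the two cameras differed by 2 to 4 mm, and the spanners' holes, off to one side, put the middle spanner about 4 mm from clip_3 along the rails (tolerance 5 mm). I relied on tube outlines and the low sideways force while pressing instead.

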